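# Open the fume-extraction damper to its set mark

### The job

Before soldering starts, open the iris damper of the round fume-extraction inlet: push its lever round with your fingertips, from nearly shut, until the lever's arm lies midway between the two prongs of the set-mark clip on the rim, then take the hand away. Push only: do not pinch the handle between the fingers, and leave the solder reel, flux bottle, side cutters and tip cleaner where they are.

Things in the scene. Friction and masses are not known exactly. Their poses are not given: they have to be found in the camera images.
- damper: Round bare-metal iris damper fixed on the bench: flange 188 mm across, drum 164 mm (35 to 75 mm high) with scale lines on its flat top, then the control ring, 126 mm, and inlet mouth with a wire guard, 116 mm, rim 122 mm high. Origin on the vertical axis of drum and lever, at bench height. The lever side is -x: shut it points 0.8 rad clockwise of -x (from above), open 0.8 rad anticlockwise.
- damper_lever (a joint): Angle of the damper's lever about the drum's vertical axis, rad: 0 shut, 1.6 fully open, both rigid stops; it grows anticlockwise seen from above. 0.05 to 0.5 at the start. Friction holds the lever where it is left: about 3.5 N at the handle moves it slowly; no spring, and it does not coast. (Colliders: damper_lever_c0 is the clockwise half of the handle, c1 the other.)
- lever_grip (a point): Centre of the lever's handle, 128 mm from the damper's axis, 109 mm high; x axis outward along the arm, y anticlockwise, z up. The lever is a steel bar 8 mm wide (80 to 86 mm high) reaching out from the control ring over the scale; on its end stands a flat black handle, 24 mm radially, 12 mm thick along its travel, from 88 to 130 mm high. Nothing stands over the lever or in the handle's path.
- set_clip: Steel fork clamped to the drum's rim, thumbscrew outside (to 95 mm from the axis, 61 mm high). Its two prongs (5 x 23 mm), 16 mm clear between them, lie radially on the drum's top; the 8 mm lever arm passes over them untouched. Fixed, at lever angle 0.85 to 1.45. Origin on the damper's axis at bench height; x axis outward midway between the prongs: a set lever's arm points along it.
- clip_gap (a point): The point midway between the clip's two prongs, 76 mm from the damper's axis, 78 mm above the bench, on the clip's x axis.
- solder_reel: Bystander: solder reel standing on end, 66 mm across, 58 mm high, near the fully open end of the lever's swing, about 185 mm from the damper's axis. Origin under its centre.
- flux_bottle: Bystander: small brown bottle, 36 mm across, 85 mm high, behind the shut end of the lever's swing, about 190 mm from the damper's axis. Origin under its centre.
- cutters: Bystander: side cutters lying flat, 120 mm long, 12 mm high, in front of the lever's swing. Origin near the pivot, on the bench.
- tip_cleaner: Bystander: round black pot of brass wool, 72 mm across, 62 mm high, to the left. Origin under its centre.

How it is judged:
By the outcome, as a careful person would: the job done as asked, in the order asked, and still so for the second after the job is handed in, with the robot touching nothing.
It also fails if it takes over 45 s, if anything falls off the work surface, if the arm or the gripper's body presses on something with over 40 N, if the wrist force passes 120 N, or if a joint passes its speed limit or range.

### The arm

A 7-joint arm with a two-finger parallel gripper is mounted at the origin on the work surface. World frame = base frame: x ahead of the robot, y to its left, z up, the work surface at z = 0. Lengths are in m, angles in rad, forces in N, time in s.
With the tool pointing down it reaches from about 0.4 to 0.925 m from the base axis. Payload 5.6 kg.
Tool frame: the origin (TCP) lies on the centre line of the jaws, within the pads' length; the fingertips stand 22 mm ahead of it and the grasp point (between the pads) lies 3 mm ahead of it; z points along the fingers, y is the direction in which the jaws open and shut (so a half turn about z gives the same grasp; the last joint's range is limited). The gripper opens to 85 mm and grips with 20 to 120 N. Pads are 22 mm wide; open, the fingers measure 114 mm over their backs; the gripper's body (76 mm by 85 mm) begins 54 mm behind the grasp point. The pads swing forward as they close: fully open they stand 13 mm farther back than shut.
Start: joints at [1.219, 0.468, -0.012, 1.603, 0.006, 1.071, -0.056], TCP at [0.198, -0.619, 0.253] pointing down, gripper open.
Joint ranges: [-2.53, 2.53], [-0.31, 2.02], [-1.57, 1.55], [0.28, 2.44], [-1.29, 4.43], [0.15, 1.84], [-2.92, 2.92]. Speed limits (rad/s): [2.57, 2.57, 3.14, 3.14, 3.14, 3.14, 3.14].

### API

Orientations are given as a unit quaternion [w, x, y, z].
In Python, from workcell import arm gives the robot as it stands. Calls block until the motion is done:
- arm.move_to(position, orientation): joint-space move of the TCP to a pose.
- arm.line_to(position, ori=None, rate=0.15): straight line of the TCP; ori=None keeps the orientation; rate is the mean speed in m/s.
- arm.move_j(angles): joint-space move.
- arm.grip(opening, effort=None): finger opening in m; effort is the grip in N (None keeps the last); returns when the fingers have stopped.
- arm.dwell(seconds).
- arm.inverse_kinematics(position, orientation): joint angles nearest the present ones, or None.
- arm.sense(): the state.
- arm.camera(name): name is "side" or "top"; returns a dict with "img" (480x640x3 uint8, red, green, blue), "fx", "fy", "cx", "cy" (pixels), "k1" (the pictures are not rectified: a ray, as slopes to the right and down, at radius r is drawn at 1 + k1 r^2 times it, then the intrinsics apply), "R" (3x3) and "t" (3): a world point X has camera coordinates R X + t. Camera axes: x right, y down, z forward; pixel columns grow to the right and rows downward; lengths in m; the calibration is good to about 2 mm. A picture is of the moment at which its call begins. There is no depth.
A pose or a line that the arm cannot do raises arm.PlanningError and nothing moves.
- arm.close_job(): hands the job in, once; it reports no verdict.
The state is a dict: "time_s": time; "qpos": joint angles; "joint_velocities": joint speeds; "effort": joint torques, N m; "ee_pos": TCP position; "tcp_rot": TCP orientation; "wrist_force": force on the tool from outside, world axes, zero at the start; "torque": the same for the moment, N m; "grip_width": finger opening in m.
Only numpy, scipy, OpenCV 4.12 (cv2) and the standard library are available. Lean on these libraries where they do the work, as an engineer would, in place of code of your own. Each camera call takes 0.05 s, during which the arm holds its last target.

## Working session

There is one attempt and no reset: what is moved stays moved. The work goes in short steps, each a Python script; the robot and the scene stay as the last script left them, time stands still between calls to the robot, and variables do not carry over. Pictures are saved under pics/ and viewed, and the job is handed in when it is done.

```bash
ls; mkdir -p pics; python3 - <<'E'
from workcell import arm
import cv2,json
s=arm.sense();print(s)
for n in("side","top"):
    c=arm.camera(n);cv2.imwrite(f"pics/{n}0.png",c["img"][:,:,::-1]);print({k:(v if k!="img" else 0) for k,v in c.items()})
E
```

```text
pics
{'time_s': 0.0, 'qpos': array([ 1.21899713,  0.46837768, -0.01159491,  1.60367471,  0.00596595,
        1.0714287 , -0.05626633]), 'joint_velocities': array([ 0.00072474, -0.00091192, -0.00180501,  0.00151518,  0.00163554,
       -0.00045872, -0.00073065]), 'effort': array([-2.91630913e-04, -5.32391453e+01,  2.11769727e-02, -2.51310575e+01,
        1.14013537e-02,  7.68774189e-03,  2.12260225e-06]), 'ee_pos': array([ 0.19731568, -0.61874635,  0.25231682]), 'tcp_rot': array([-9.06670750e-04,  9.88107727e-01,  1.53760402e-01, -1.92735993e-04]), 'wrist_force': array([0.73068292, 0.10498784, 0.54061349]), 'torque': array([ 0.04598564, -0.00020685, -0.05351784]), 'grip_width': 0.0856325497806658}
{'img': 0, 'fx': 501.42069801920286, 'fy': 501.42069801920286, 'cx': 315.00676622832424, 'cy': 237.33080704406933, 'k1': 0.023108692999004535, 'R': array([[ 0.82882938, -0.55945307,  0.00735672],
       [-0.41896682, -0.62930637, -0.65455351],
       [ 0.3708216 ,  0.53943096, -0.75597988]]), 't': array([-0.43158024,  0.3712758 ,  0.73326465])}
{'img': 0, 'fx': 564.5479529864357, 'fy': 564.5479529864357, 'cx': 317.7574237992245, 'cy': 238.02767781427045, 'k1': -0.01684542306797735, 'R': array([[-0.01954115, -0.99979166, -0.00589694],
       [-0.98077547,  0.02031419, -0.19407937],
       [ 0.19415873,  0.00199104, -0.98096811]]), 't': array([0.12974472, 0.55262407, 1.19315119])}
```

View pics/side0.png

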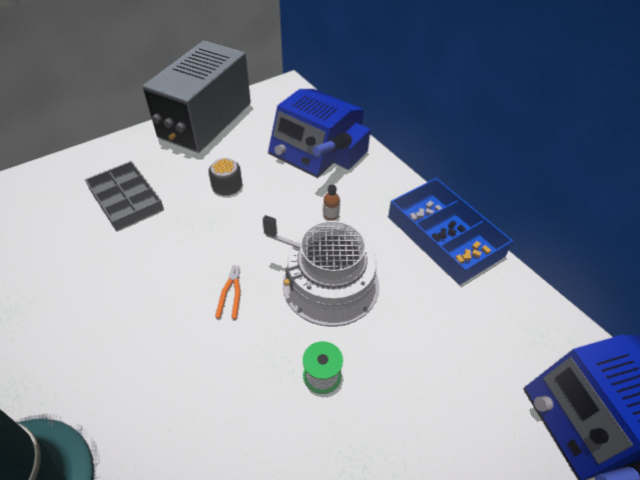

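View pics/top0.png

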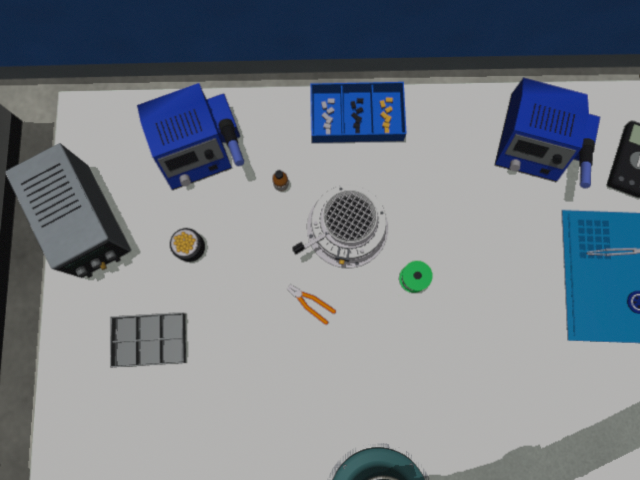

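The top view shows the damper at about (348,222), the lever handle at (298,248) and the clip with its brass thumbscrew at about (342,260). The reel is at (416,277), the cutters at (312,305), the bottle at (280,180) and the pot at (186,244). I'll zoom in next.

```bash
python3 - <<'E'
import cv2
a=cv2.imread("pics/top0.png")[170:280,270:400];cv2.imwrite("pics/topz.png",cv2.resize(a,None,fx=5,fy=5,interpolation=cv2.INTER_CUBIC))
a=cv2.imread("pics/side0.png")[205:335,250:390];cv2.imwrite("pics/sidez.png",cv2.resize(a,None,fx=4.5,fy=4.5,interpolation=cv2.INTER_CUBIC))
E
```

```text
(no output)
```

View pics/topz.png

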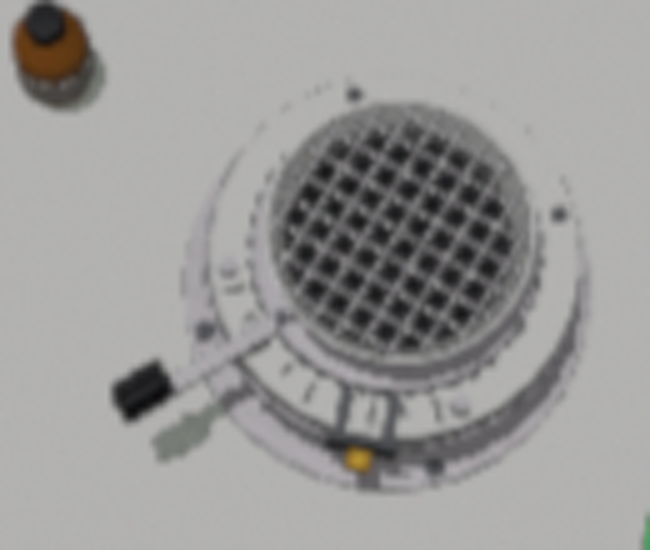

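View pics/sidez.png

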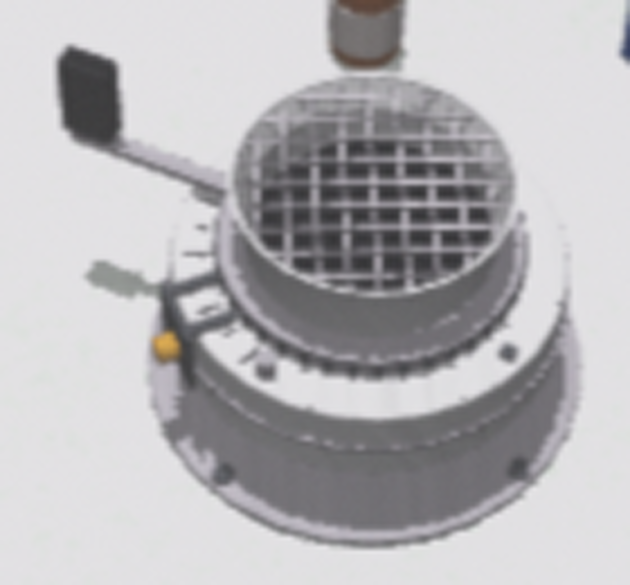

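```bash
cat > h.py <<'E'
import numpy as np,cv2,pickle
from scipy.optimize import least_squares
def ray(c,uv):
    uv=np.atleast_2d(np.float64(uv)); K=np.array([[c["fx"],0,c["cx"]],[0,c["fy"],c["cy"]],[0,0,1.]])
    p=cv2.undistortPoints(uv[:,None,:],K,np.array([c["k1"],0,0,0.]))[:,0]
    d=np.c_[p,np.ones(len(p))]@c["R"]; o=-c["R"].T@c["t"]; return o,d
def plane(c,uv,z):
    o,d=ray(c,uv); return (o+d*((z-o[2])/d[:,2])[:,None])
def proj(c,X):
    X=np.atleast_2d(np.float64(X)); K=np.array([[c["fx"],0,c["cx"]],[0,c["fy"],c["cy"]],[0,0,1.]])
    return cv2.projectPoints(X[:,None,:],cv2.Rodrigues(c["R"])[0],c["t"],K,np.array([c["k1"],0,0,0.]))[0][:,0]
def circ(P,r=None):
    P=P[:,:2];x0=list(P.mean(0))+([] if r else [.06])
    f=lambda q:np.hypot(*(P-q[:2]).T)-(r or q[2])
    s=least_squares(f,x0);return s.x,np.abs(s.fun).max()
def zt(p): return (np.float64(p)+.5)/5-.5+[270,170]
def zs(p): return (np.float64(p)+.5)/4.5-.5+[250,205]
E
cat > m.py <<'E'
from workcell import arm
from h import *
T=arm.camera("top");S=arm.camera("side");pickle.dump((T,S),open("cams.pkl","wb"))
print("rim top",circ(plane(T,zt([[272,225],[532,232],[405,102],[398,355],[310,140],[495,140],[300,315],[500,318]]),.122)))
print("rim side",circ(plane(S,zs([[232,160],[518,185],[378,75],[370,295],[275,100],[480,110],[265,255],[480,265]]),.122)))
print("drum side",circ(plane(S,zs([[570,270],[390,420],[168,250],[500,385],[250,380]]),.075),.082))
print("flange side",circ(plane(S,zs([[375,545],[582,400],[500,520],[250,520],[150,380]]),.0),.094))
print("flange top",circ(plane(T,zt([[380,492],[183,280],[588,280],[230,420],[500,460]]),.0),.094))
pt=plane(T,zt([[345,388],[337,440],[391,393],[386,445]]),.078)
ps=plane(S,zs([[168,290],[212,273],[195,332],[228,312]]),.078)
print(pt,ps)
print("lever top",plane(T,zt([[280,325],[180,383]]),.086),"handle top",plane(T,zt([[140,388]]),.130))
print("lever side",plane(S,zs([[225,190],[120,145]]),.086),"handle",plane(S,zs([[90,57]]),.130))
E
python3 m.py
```

```text
rim top (array([0.58885689, 0.04971506, 0.05520372]), np.float64(0.0014745786954201492))
rim side (array([0.59073541, 0.04929252, 0.05693748]), np.float64(0.0006731144042038464))
drum side (array([0.59170587, 0.05057943]), np.float64(0.0015101525289632212))
flange side (array([0.59201762, 0.04906348]), np.float64(0.00202754738996562))
flange top (array([0.58844173, 0.05110802]), np.float64(0.0002892948499520487))
[[0.5293492  0.07392981 0.078     ]
 [0.50668032 0.07797935 0.078     ]
 [0.52674587 0.0541291  0.078     ]
 [0.50406933 0.05695757 0.078     ]] [[0.51117825 0.07748679 0.078     ]
 [0.53050679 0.07494132 0.078     ]
 [0.50904214 0.05388885 0.078     ]
 [0.52523375 0.0549061  0.078     ]]
lever top [[0.55607395 0.10148664 0.086     ]
 [0.53154828 0.14498725 0.086     ]] handle top [[0.52171897 0.16049449 0.13      ]]
lever side [[0.55503959 0.10300835 0.086     ]
 [0.53176206 0.1479903  0.086     ]] handle [[0.52825162 0.16139371 0.13      ]]
```

```bash
cat >> h.py <<'E'
A=np.array([.590,.050])
def pose(th,off=.017,r=.128,z=.122,flip=0):
    t=np.radians(th);e=np.array([np.cos(t),np.sin(t)]);n=np.array([-e[1],e[0]])
    p=A+r*e-off*n;a=t+np.pi/2-(np.pi if flip else 0)
    return [*p,z],[0,np.cos(a/2),np.sin(a/2),0]
E
python3 - <<'E'
from workcell import arm
from h import *
for f in(0,1):
    for th in(120,145,170):
        j=arm.inverse_kinematics(*pose(th,flip=f));print(f,th,None if j is None else np.round(j,2))
    print(arm.inverse_kinematics(*pose(120,off=.032,z=.30,flip=f)))
T,S=pickle.load(open("cams.pkl","rb"))
print("bottle",plane(T,zt([[60,95]]),0),"reel",plane(T,[[416,277]],.058))
E
```

```text
0 120 [ 0.42  0.84 -1.11  1.86  0.88  1.04  1.03]
0 145 [ 0.59  0.95 -1.33  1.98  1.04  1.15  1.34]
0 170 [ 0.71  0.88 -1.33  2.07  1.01  1.08  1.84]
[ 0.51063322  0.6938397  -1.31652252  1.67241773  0.69091976  1.33046768
  1.16589816]
1 120 [ 0.17  0.62 -0.71  1.87  0.53  0.84 -1.85]
1 145 [ 0.38  0.64 -0.92  1.99  0.68  0.86 -1.53]
1 170 [ 0.48  0.57 -0.91  2.08  0.63  0.8  -1.  ]
[ 0.35223165  0.49604152 -0.97398169  1.68027989  0.43599184  1.20040325
 -1.77503362]
bottle [[0.68608911 0.20137128 0.        ]] reel [[ 0.46369796 -0.09316999  0.058     ]]
```

```bash
python3 - <<'E'
from workcell import arm
from h import *
arm.grip(0.0,20)
q=arm.sense()["qpos"].copy();q[0]=-0.22
arm.move_j(q);s=arm.sense();print(s["time_s"],s["ee_pos"],s["grip_width"])
for f in(0,1):
    for th in(120,145,170):
        j=arm.inverse_kinematics(*pose(th,flip=f));print(f,th,None if j is None else np.round(j,2))
E
```

```text
3.975 [0.64009658 0.11311153 0.25332981] -0.00011400462531195307
0 120 [-0.04  0.54 -0.41  1.89  0.3   0.77  1.48]
0 145 [ 0.07  0.49 -0.5   2.01  0.34  0.73  1.89]
0 170 [ 0.23  0.45 -0.58  2.09  0.38  0.7   2.37]
1 120 [-0.52  0.5   0.2   1.92 -0.14  0.74 -1.29]
1 145 [-0.42  0.42  0.1   2.04 -0.07  0.68 -0.88]
1 170 [-0.28  0.37  0.03  2.12 -0.02  0.64 -0.42]
```

```bash
python3 - <<'E'
from workcell import arm
from h import *
arm.move_to(*pose(120,off=.037,z=.22,flip=1))
p,o=pose(120,off=.037,flip=1);arm.line_to(p,o,rate=.15)
s=arm.sense();print(s["time_s"],s["ee_pos"],s["wrist_force"])
for n in("side","top"):
    c=arm.camera(n);cv2.imwrite(f"pics/{n}1.png",cv2.resize(c["img"][150:310,230:430,::-1],None,fx=3,fy=3,interpolation=cv2.INTER_CUBIC))
E
```

```text
5.9333 [0.558781   0.17938202 0.12268677] [ 0.35558982  0.3227988  -0.06888008]
```

View pics/side1.png

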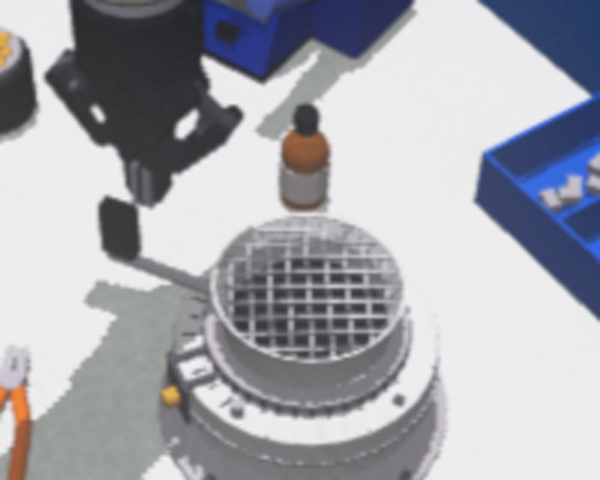

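View pics/top1.png

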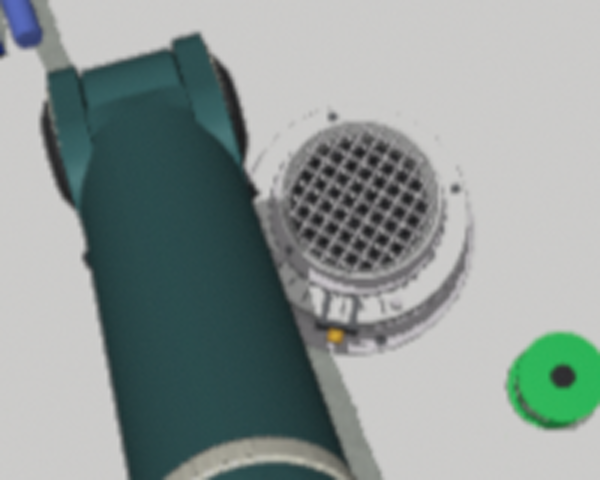

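The side view shows the closed fingertips at about (150,200), just clockwise of the handle at (120,228) and at handle height. The clip at (195,355) is clear. I'll push along the arc and stop short of the mark.

```bash
python3 - <<'E'
from workcell import arm
from h import *
p,o=pose(120,off=.020,flip=1);arm.line_to(p,o,rate=.05)
print(arm.sense()["wrist_force"])
for th in range(124,157,4):
    p,o=pose(th,flip=1);arm.line_to(p,o,rate=.08)
    s=arm.sense();print(th,round(s["time_s"],2),np.round(s["wrist_force"],1),np.round(s["ee_pos"]-p,4))
c=arm.camera("side");cv2.imwrite("pics/side2.png",cv2.resize(c["img"][180:340,230:430,::-1],None,fx=4,fy=3.75,interpolation=cv2.INTER_CUBIC))
E
```

```text
[ 0.53691437 -0.12757105 -0.07486711]
124 6.83 [ 0.4 -0.3  1. ] [0.0003 0.0001 0.0003]
128 7.09 [1.8 0.9 1.8] [0.0005 0.0002 0.0002]
132 7.36 [2.1 0.3 1.6] [0.0003 0.0001 0.0002]
136 7.62 [ 2.  -0.1  0.7] [ 0.0001 -0.0001  0.    ]
140 7.89 [ 1.4 -0.5  0.7] [-0.     -0.0001 -0.    ]
144 8.16 [ 1.  -0.4  1.1] [-0.0001 -0.0001 -0.0001]
148 8.43 [1.4 0.3 1.5] [-0.0001 -0.0001 -0.    ]
152 8.69 [1.9 1.1 0.9] [-0.0001 -0.0001 -0.0001]
156 8.96 [ 1.2 -0.  -0.4] [-0.0001 -0.0001 -0.0001]
```

View pics/side2.png

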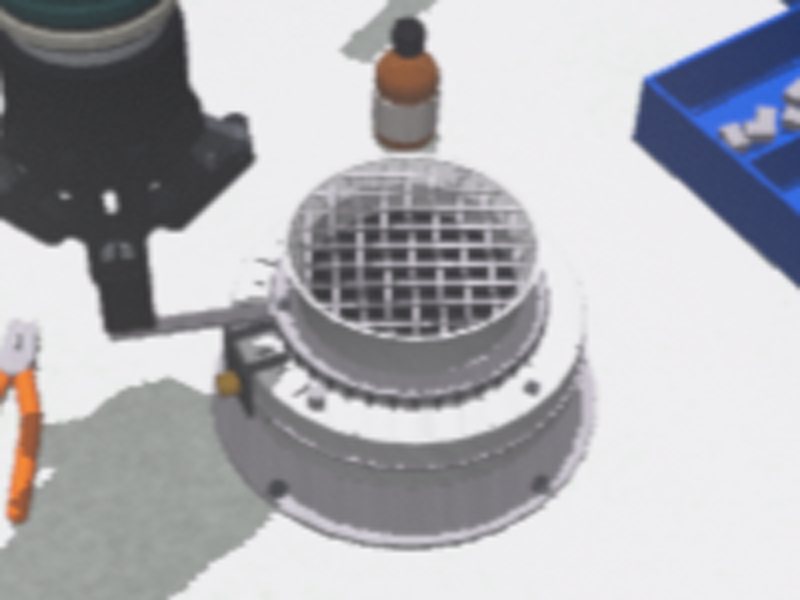

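The lever has moved with the fingers. Its arm now runs from about (150,325) to (280,312), just short of the near prong. I'll measure the arm angle against the commanded angle.

```bash
python3 - <<'E'
from workcell import arm
from h import *
c=arm.camera("side");cv2.imwrite("pics/side3.png",cv2.resize(c["img"][245:315,250:330,::-1],None,fx=8,fy=8,interpolation=cv2.INTER_CUBIC))
E
```

```text
(no output)
```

View pics/side3.png

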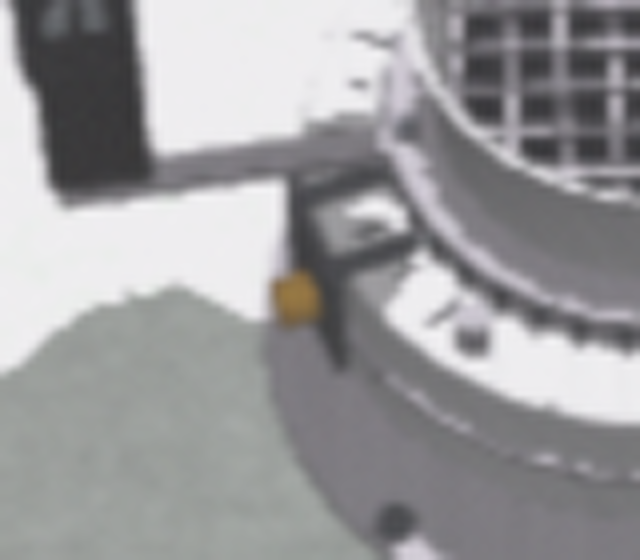

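```bash
cat >> h.py <<'E'
def zz(p): return (np.float64(p)+.5)/8-.5+[250,245]
def ang(P): d=np.atleast_2d(P)[:,:2]-A; return np.degrees(np.arctan2(d[:,1],d[:,0])),np.hypot(*d.T)
E
python3 - <<'E'
from h import *
T,S=pickle.load(open("cams.pkl","rb"))
print("arm up edge",ang(plane(S,zz([[155,160],[230,149],[300,138]]),.086)))
print("arm low edge",ang(plane(S,zz([[155,187],[230,180],[285,173]]),.080)))
print("prongs side",ang(plane(S,zz([[300,190],[342,177],[385,165],[335,258],[372,246],[410,235]]),.078)))
P=plane(T,zt([[345,388],[337,440],[391,393],[386,445]]),.078);print("prongs top",ang(P))
print("mid", ang(P.mean(0)))
E
```

```text
arm up edge (array([154.76078966, 154.38605145, 153.7445192 ]), array([0.11427935, 0.09729161, 0.08134242]))
arm low edge (array([156.24332153, 156.79860115, 156.99470885]), array([0.11496767, 0.0980754 , 0.08557603]))
prongs side (array([159.67593546, 158.5580222 , 157.37322193, 174.16404008,
       174.86352357, 176.07595304]), array([0.08291539, 0.07293023, 0.06275215, 0.08175718, 0.07297979,
       0.06411124]))
prongs top (array([158.46825704, 161.43757932, 176.2651451 , 175.37101493]), array([0.06520089, 0.08789206, 0.06338876, 0.08621188]))
mid (array([167.87220138]), array([0.07496186]))
```

```bash
python3 - <<'E'
from workcell import arm
from h import *
for th in (160,163,166):
    p,o=pose(th,flip=1);arm.line_to(p,o,rate=.05)
s=arm.sense();print(s["time_s"],s["ee_pos"]-p,s["wrist_force"])
p,o=pose(166,off=.05,flip=1);arm.line_to(p,o,rate=.1)
p,o=pose(166,off=.05,z=.25,flip=1);arm.line_to(p,o,rate=.2)
q=arm.sense()["qpos"].copy();q[0]-=.7;arm.move_j(q)
print(arm.sense()["time_s"],arm.sense()["ee_pos"])
C={n:arm.camera(n) for n in("side","top")};pickle.dump(C,open("c4.pkl","wb"))
cv2.imwrite("pics/side4.png",cv2.resize(C["side"]["img"][245:315,250:330,::-1],None,fx=8,fy=8,interpolation=cv2.INTER_CUBIC))
cv2.imwrite("pics/top4.png",cv2.resize(C["top"]["img"][200:270,300:380,::-1],None,fx=8,fy=8,interpolation=cv2.INTER_CUBIC))
E
```

```text
9.9583 [-1.53518373e-04 -1.21410301e-04 -6.21360566e-05] [ 0.92295178  1.490165   -0.86997228]
12.5167 [0.28300657 0.40498148 0.248702  ]
```

View pics/side4.png

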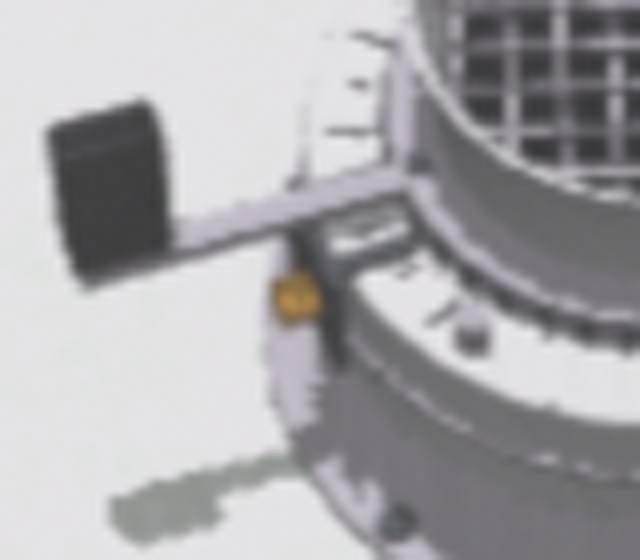

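View pics/top4.png

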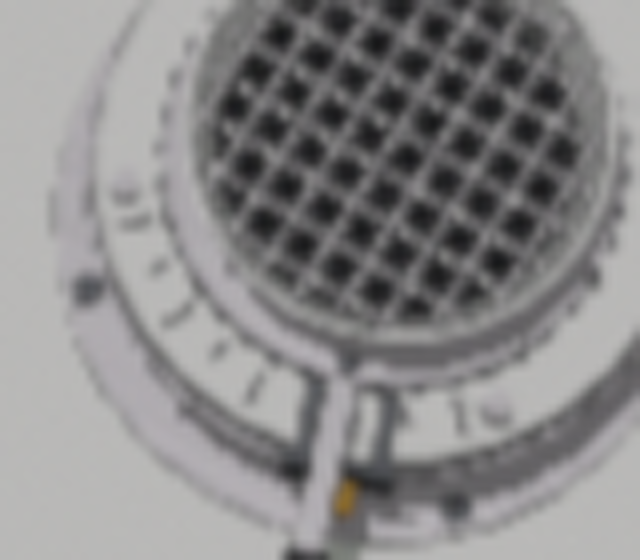

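The lever arm lies between the prongs in both views, but in the top view (arm about x=334, prongs about 312 and 385 at row 420) it looks short of midway. I'll compute this with the height parallax included.

```bash
python3 - <<'E'
from h import *
C=pickle.load(open("c4.pkl","rb"));T,S=C["top"],C["side"]
g=cv2.cvtColor(T["img"],cv2.COLOR_RGB2GRAY)
for r in(249,251,253,255,257,262,264): print(r,g[r,332:354])
def y8(p): return (np.float64(p)+.5)/8-.5+[300,200]
print("top arm",ang(plane(T,y8([[342,385],[334,420],[328,450],[314,520]]),.086)))
print("top prongs",ang(plane(T,y8([[314,390],[312,420],[308,450],[384,400],[384,425],[384,455]]),.078)))
print("side arm up",ang(plane(S,zz([[180,222],[290,190],[400,162]]),.086)))
print("side arm low(top face)",ang(plane(S,zz([[180,247],[280,222],[400,190]]),.086)))
print("side handle top", ang(plane(S,zz([[103,120]]),.130)))
print("side far prong",ang(plane(S,zz([[335,258],[372,246],[410,235]]),.078)))
E
```

```text
249 [164 182 184 183 183 163 117  91 109 158 170 166 135 144 142 107  85 101
 146 149 149 170]
251 [182 184 184 184 179 134  95 102 150 171 169 159 131 166 177 132  94  99
 121 167 183 184]
253 [137 153 169 179 176 127  93 106 158 171 165 129 131 168 169 122  95 128
 150 165 179 183]
255 [118 114  99 103 116 100  96 144 169 171 166 132 152 172 139  99 102 161
 181 183 183 183]
257 [ 99  94  98  79  71  74  91 156 174 167 131 103 126 133 107  88  93 125
 136 137 137 136]
262 [176 177 175 172 151 134 164 175 168 128 110 106  92  89  90  83  83  95
 105 107 106 106]
264 [156 162 173 175 174 167 173 174 167 118  91  94  97 103 129 118 108 111
 135 147 166 173]
top arm (array([165.5836251 , 165.6042398 , 165.77128498, 166.05533689]), array([0.06537878, 0.07515402, 0.0834573 , 0.10275061]))
top prongs (array([159.54471329, 161.18418213, 162.15106268, 175.9144418 ,
       176.13681578, 176.35398069]), array([0.06734714, 0.07532684, 0.08348835, 0.06639826, 0.07323384,
       0.08141821]))
side arm up (array([164.09580574, 163.35366399, 162.99402164]), array([0.1118958 , 0.08622445, 0.06052211]))
side arm low(top face) (array([167.45027595, 168.37105829, 169.91094402]), array([0.11386305, 0.09103176, 0.06314123]))
side handle top (array([164.79609013]), array([0.12662074]))
side far prong (array([174.16404008, 174.86352357, 176.07595304]), array([0.08175718, 0.07297979, 0.06411124]))
```

```bash
python3 - <<'E'
from h import *
from scipy.signal import find_peaks
T0,S0=pickle.load(open("cams.pkl","rb"));C=pickle.load(open("c4.pkl","rb"))
A0=A.copy()
# sample arcs in metric polar coordinates around axis at prong height
def prof(c,r,z,lo=148,hi=186):
    th=np.arange(lo,hi,.1);X=np.c_[A[0]+r*np.cos(np.radians(th)),A[1]+r*np.sin(np.radians(th)),np.full(len(th),z)]
    uv=proj(c,X).astype(np.float32);g=cv2.cvtColor(c["img"],cv2.COLOR_RGB2GRAY).astype(np.float32)
    return th,cv2.remap(g,uv[:,:1],uv[:,1:],cv2.INTER_LINEAR)[:,0]
def cent(th,v,a,b):
    m=(th>a)&(th<b);w=np.clip(150-v[m],0,None);return (th[m]*w).sum()/w.sum()
for nm,c in(("top",T0),("side",S0)):
    for r in(.070,.073,.076,.079,.082):
        th,v=prof(c,r,.078);v=cv2.GaussianBlur(v[None],(1,1),0)[0]
        pk,_=find_peaks(-v,prominence=20);print(nm,r,[(round(th[i],1),int(v[i])) for i in pk])
for nm,c in(("top",C["top"]),("side",C["side"])):
    for r in(.092,.098,.104,.110):
        th,v=prof(c,r,.086);print(nm,r,v[::10].astype(int))
E
```

```text
top 0.07 [(np.float64(160.6), 93), (np.float64(169.7), 138), (np.float64(176.8), 91)]
top 0.073 [(np.float64(159.7), 94), (np.float64(170.1), 128), (np.float64(176.9), 91)]
top 0.076 [(np.float64(160.4), 90), (np.float64(170.4), 142), (np.float64(176.9), 96)]
top 0.079 [(np.float64(161.1), 92), (np.float64(175.4), 94)]
top 0.082 [(np.float64(161.7), 93), (np.float64(175.5), 86)]
side 0.07 [(np.float64(160.5), 101), (np.float64(171.4), 149), (np.float64(177.7), 96)]
side 0.073 [(np.float64(160.9), 95), (np.float64(177.9), 99)]
side 0.076 [(np.float64(162.0), 97), (np.float64(176.8), 98)]
side 0.079 [(np.float64(161.5), 98), (np.float64(177.4), 95)]
side 0.082 [(np.float64(162.4), 94), (np.float64(177.9), 91)]
top 0.092 [110 108 113 110 103 104 102 101 100  95  83  68  57  51  54  90 133 165
 170 164 143 110  95  81  68  56  55  53  53  58  76  89  97  98  96  95
  95  95]
top 0.098 [173 173 173 173 173 172 171 171 171 171 170 167 166 155 138 130 155 169
 172 166 131 112 103  99  95  98 107 111 107 103 106 122 137 145 154 155
 146 124]
top 0.104 [164 164 164 166 167 163 163 164 163 165
[... 247 characters left out ...]
181 181 181 181 182 182
 183 183]
side 0.092 [227 227 227 227 227 227 226 226 226 226 226 225 226 226 224 216 201 190
 188 181 163 119 120 126 129 116 101  89  79  80  89  92  89  90  82  74
  70  71]
side 0.098 [227 227 227 227 228 227 227 227 227 227 227 226 226 226 223 209 196 191
 188 179 159 125 157 195 222 218 212 196 169 134 115 119 131 135 133 122
 114 111]
side 0.104 [228 228 227 227 227 227 228 228 228 228 227 227 227 227 225 219 206 192
 189 179 152 123 169 210 226 227 227 226 226 224 217 199 175 158 149 149
 161 177]
side 0.11 [226 225 223 219 209 206 202 202 206 209 214 219 224 224 223 216 194 191
 188 180 154 128 178 214 226 227 227 227 227 227 227 227 227 226 225 218
 201 185]
```

```bash
python3 - <<'E'
from h import *
T0,S0=pickle.load(open("cams.pkl","rb"))
def prof(c,r,z,th):
    X=np.c_[A[0]+r*np.cos(np.radians(th)),A[1]+r*np.sin(np.radians(th)),np.full(len(th),z)]
    uv=proj(c,X).astype(np.float32);g=cv2.cvtColor(c["img"],cv2.COLOR_RGB2GRAY).astype(np.float32)
    return cv2.remap(g,uv[:,:1],uv[:,1:],cv2.INTER_LINEAR)[:,0]
th=np.arange(152,184,1.)
print("     ",th.astype(int))
for nm,c in(("top",T0),("side",S0)):
    for r in(.071,.074,.077,.08): print(nm,r,prof(c,r,.078,th).astype(int))
for n,c,off in(("top",T0,[300,200]),("side",S0,[250,245])):
    im=c["img"][off[1]:off[1]+70,off[0]:off[0]+80,::-1];im=cv2.resize(im,None,fx=8,fy=8,interpolation=cv2.INTER_NEAREST)
    for a in(165.7,168.4):
        t=np.radians(a);P=[[A[0]+r*np.cos(t),A[1]+r*np.sin(t),.078] for r in(.062,.09)]
        q=((proj(c,P)-off+.5)*8-.5).astype(int);cv2.line(im,q[0].tolist(),q[1].tolist(),(0,0,255) if a<166 else (0,200,0),1)
    cv2.imwrite(f"pics/{n}5.png",im)
E
```

```text
[152 153 154 155 156 157 158 159 160 161 162 163 164 165 166 167 168 169
 170 171 172 173 174 175 176 177 178 179 180 181 182 183]
top 0.071 [177 177 176 175 167 154 131 106  99  98 124 150 166 174 177 174 168 149
 136 150 162 168 153 128 107  91  96 103 114 133 154 165]
top 0.074 [177 177 177 176 174 158 133 110  92  98 115 146 165 174 175 172 158 144
 134 146 162 163 150 122 104  93 113 130 143 153 161 168]
top 0.077 [177 177 176 176 175 172 149 123 102  94 108 134 162 171 176 175 165 154
 150 153 164 153 136 111  99  98 132 156 170 174 175 176]
top 0.08 [170 169 166 168 170 167 162 135 111  97 112 140 158 168 172 171 167 161
 159 161 164 150 126 102  94  98 133 156 167 169 170 170]
side 0.071 [225 225 224 218 205 174 143 117 102  98 113 146 183 215 222 224 219 211
 179 143 159 184 169 141 117  99 100 109 137 167 175 168]
side 0.074 [225 225 224 223 213 198 162 122 105  96 103 125 168 200 220 223 222 210
 191 167 154 164 165 131 105 100 104 133 164 196 213 213]
side 0.077 [223 223 223 223 218 207 172 140 109 100  97 127 162 202 221 224 224 223
 214 203 203 196 161 128 106 103 117 155 207 220 224 224]
side 0.08 [200 195 189 186 186 177 162 132 109 101 102 114 149 181 193 195 194 195
 198 194 189 174 145 112  99  93 109 141 176 204 203 212]
```

View pics/side5.png

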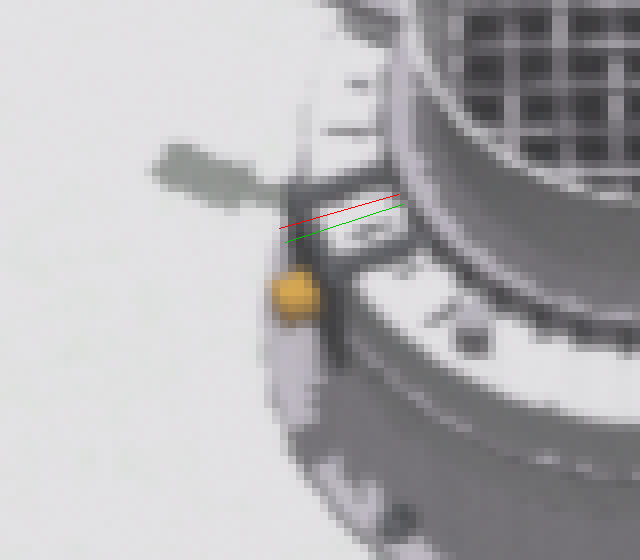

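View pics/top5.png

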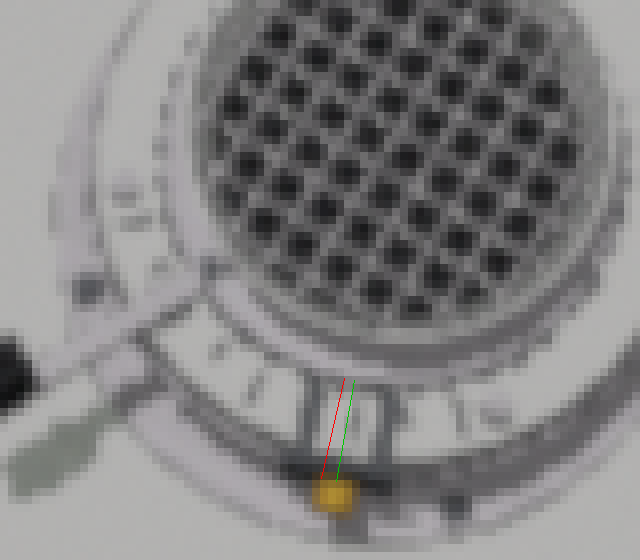

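The lever is at about 165.7° and the clip centre at about 168.3°, so it needs a 2.6° nudge further (about 3.5 mm at the prongs). I'll go back the way I came.

```bash
python3 - <<'E'
from workcell import arm
from h import *
q=arm.sense()["qpos"].copy();q[0]+=.7;arm.move_j(q)
p,o=pose(166,off=.05,z=.25,flip=1);arm.line_to(p,o,rate=.2)
p,o=pose(166,off=.05,flip=1);arm.line_to(p,o,rate=.2)
for th,off in((166,.020),(167.5,.017),(168.6,.017)):
    p,o=pose(th,off=off,flip=1);arm.line_to(p,o,rate=.04)
s=arm.sense();print(s["time_s"],s["ee_pos"]-p,s["wrist_force"])
p,o=pose(168.6,off=.05,flip=1);arm.line_to(p,o,rate=.1)
p,o=pose(168.6,off=.05,z=.25,flip=1);arm.line_to(p,o,rate=.2)
q=arm.sense()["qpos"].copy();q[0]-=.7;arm.move_j(q)
print(arm.sense()["time_s"])
C={n:arm.camera(n) for n in("side","top")};pickle.dump(C,open("c6.pkl","wb"))
def prof(c,r,z,th):
    X=np.c_[A[0]+r*np.cos(np.radians(th)),A[1]+r*np.sin(np.radians(th)),np.full(len(th),z)]
    uv=proj(c,X).astype(np.float32);g=cv2.cvtColor(c["img"],cv2.COLOR_RGB2GRAY).astype(np.float32)
    return cv2.remap(g,uv[:,:1],uv[:,1:],cv2.INTER_LINEAR)[:,0]
th=np.arange(160,180,1.);print(th.astype(int))
for n in C:
    for r in(.076,.092,.104): print(n,r,prof(C[n],r,.086,th).astype(int))
cv2.imwrite("pics/side6.png",cv2.resize(C["side"]["img"][245:315,250:330,::-1],None,fx=8,fy=8,interpolation=cv2.INTER_CUBIC))
cv2.imwrite("pics/top6.png",cv2.resize(C["top"]["img"][200:270,300:380,::-1],None,fx=8,fy=8,interpolation=cv2.INTER_CUBIC))
cv2.imwrite("pics/topfull6.png",C["top"]["img"][:,:,::-1])
E
```

```text
16.4 [1.91284590e-04 5.53534097e-04 8.44931207e-05] [ 1.00470878  3.39049643 -0.42189994]
18.9417
[160 161 162 163 164 165 166 167 168 169 170 171 172 173 174 175 176 177
 178 179]
side 0.076 [224 217 196 154 137 140 163 186 186 183 173 150 119 108 110 112 114 129
 143 131]
side 0.092 [227 227 227 227 225 219 205 196 189 182 156 123 103 103  99  89  84  88
  95  92]
side 0.104 [227 227 227 227 227 224 208 195 188 181 152 130 152 209 224 226 226 224
 218 199]
top 0.076 [ 99 100 112 144 163 167 170 172 171 169 165 169 173 168 148 121 106 105
 131 147]
top 0.092 [ 57  50  46  49  62  87 140 165 171 164 134  97  69  56  55  53  53  58
  76  89]
top 0.104 [171 174 172 170 170 164 167 173 174 164 134 109 100 102 122 151 162 163
 165 167]
```

View pics/side6.png

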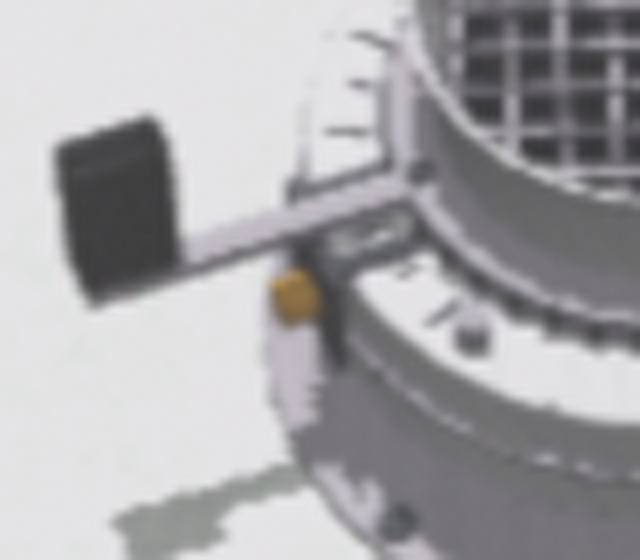

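View pics/top6.png

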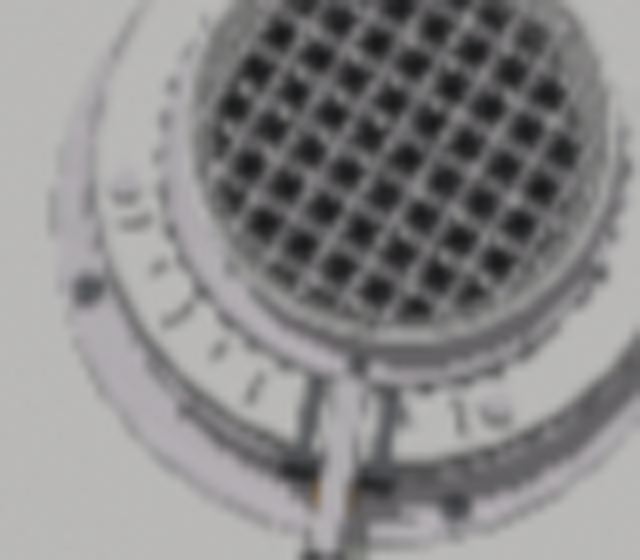

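View pics/topfull6.png

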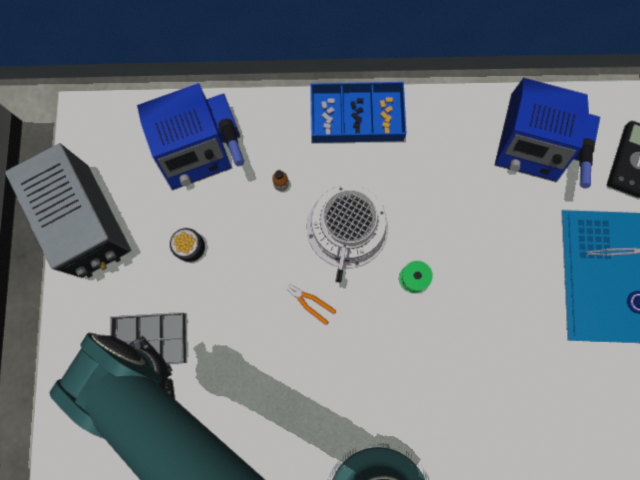

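The arm now sits between the prongs in both views, and the bystanders haven't moved. One more numeric check: prong and arm edges per image row, with the prongs from the first picture.

```bash
python3 - <<'E'
from h import *
T0,S0=pickle.load(open("cams.pkl","rb"));C=pickle.load(open("c6.pkl","rb"))
g0=cv2.cvtColor(T0["img"],cv2.COLOR_RGB2GRAY);g=cv2.cvtColor(C["top"]["img"],cv2.COLOR_RGB2GRAY)
print(np.arange(335,353))
for r in(249,250,251,252,253,254,255): print(r,g0[r,335:353],"\n   ",g[r,335:353])
for r in(257,258,259,260): print(r,"lever",g[r,335:353])
d=cv2.absdiff(C["top"]["img"],T0["img"]).max(2)
for n,(x,y) in dict(bottle=(280,180),reel=(416,277),cut=(312,305),pot=(186,244)).items(): print(n,(d[y-25:y+25,x-25:x+25]>40).sum())
E
```

```text
[335 336 337 338 339 340 341 342 343 344 345 346 347 348 349 350 351 352]
249 [177 175 158 113  90 118 158 154 162 145 141 139 104  88 107 142 141 147] 
    [185 182 163 117  92 116 143 168 173 166 142 140 113  85  92 146 163 152]
250 [178 175 144 103  95 138 169 175 174 149 163 168 126  91  98 137 166 173] 
    [184 181 150 107  99 140 148 166 172 167 140 159 129  94  99 142 172 181]
251 [177 173 129  92 101 156 175 178 170 137 161 171 127  91  93 117 161 176] 
    [184 179 133  96 104 158 157 167 171 169 149 165 131  94  99 122 167 183]
252 [177 172 125  91 106 159 176 175 157 127 159 170 125  91 102 118 153 173] 
    [183 179 130  94 110 162 166 171 171 170 166 171 128  94 106 123 159 180]
253 [173 170 123  90 113 161 176 174 147 134 163 164 117  91 123 145 160 173] 
    [180 178 128  94 118 165 173 174 171 165 175 170 123  96 129 150 167 179]
254 [146 152 114  94 134 166 177 175 156 147 165 148 106  96 147 170 175 177] 
    [151 157 120  98 138 161 174 174 169 153 169 153 111  99 152 176 182 184]
255 [100 112  97  94 146 167 172 173 164 160 167 133  96  98 156 175 177 176] 
    [104 117 100  97 149 153 169 174 168 142 163 137 100 102 161 182 184 183]
257 lever [ 80  71  73  76  84 115 161 171 167 127 126 105  88  93 125 137 137 137]
258 lever [ 58  45  50  52  68 124 164 171 165 116  84  80  82  83  85  88  89  89]
259 lever [ 75  54  46  44  68 139 169 170 151  97  62  65  69  73  78  88  90  84]
260 lever [132  99  80  74  89 156 174 167 129  76  45  42  46  52  73  92  95  90]
bottle 0
reel 0
cut 4
pot 0
```

```bash
python3 - <<'E'
from workcell import arm
s=arm.sense();print(s["time_s"],s["wrist_force"]);arm.close_job()
E
```

```text
19.0417 [ 0.28748159 -0.13658527 -0.10676785]
the job is handed in; nothing more can be done
```

I pushed the damper lever open with the closed fingertips until its arm lay between the two prongs of the set-mark clip, then took the hand well clear and handed the job in at 19.0 s. It took two pushes: the first stopped about 2.6° short, so I looked and nudged it on.

**Lever position:** the last pictures put the lever at about 168.0° and the middle of the clip at about 168.2–168.4° (world bearing from the damper's axis). That leaves it roughly 0.2–0.4° short, or about 0.5 mm at the prongs.

**Checks that disagreed:** rougher estimates put the arm anywhere from about 0.6 mm past midway to 1.5 mm short. My first hand-picked clip angles (166.7° from the side camera, 167.9° from the top) were also 0.5–1.5° lower than the finer edge measurements I used. All of these are well inside the 4 mm clearance on each side of the arm.

**Other things:** at the end of the nudge the wrist force was about 3.6 N, and after withdrawing it was near zero. Comparing before and after pictures from the top camera showed no change at the flux bottle, solder reel and tip cleaner. At the cutters 4 pixels differed, too few to suggest they moved.

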